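Lay out keyring parts on the cardboard, each fitting behind its tag

TASK

Lay out the keyring parts from the grey mat on the cardboard, following the black set: put the brass round tag in the row midway between the steel heart and the black tag with its eyelet pointing back, and lay the brass hook lengthwise behind the brass tag and the split ring behind the steel heart, in line with the black carabiner and each straight behind its own tag. Lay the red charm flat on the middle of the steel heart. Leave what is already laid, the tub and the pliers where they are.

Things in the scene. Friction and masses are not known exactly. Their poses are not given: they have to be found in the camera images.
- card: brown cardboard laying-out sheet, 200 x 330 x 4 mm, fixed, lying flat; its own +x points to its far side, away from the robot ("behind"), +y to the left along the row of tags. Origin on its underside, on the row line, midway between the two laid tags: it is the middle of the row (the sheet runs from x = -65 to +135 mm and y = -165 to +165 mm; its top is 4 mm above the origin). The two laid tags lie at x = 0, y = +100 and -100 mm (which is at which end changes)
- heart_tag: polished steel heart, already laid on the card at one end of the row, loose: 58 mm wide (along its y), 53 mm long, 6 mm thick, with a small eyelet lug in its notch (+x, towards the back). Origin in the middle of its underside, which lies on the card; its flat top is 6 mm above
- black_tag: black rounded rectangular tag, already laid on the card at the other end of the row, loose: 50 (x) x 34 (y) x 6 mm with an eyelet lug at +x (towards the back). Origin in the middle of the plate's underside
- black_carabiner: black pear-shaped wire carabiner, 62 (x) x 30 (y) x 7 mm, already laid lengthwise behind the black tag, loose; its middle is 75 mm behind the middle of the black tag. Origin in the middle of its underside. Together with the black tag it is the pattern to follow
- round_tag: flat brass round tag, 52 mm across and 6 mm thick, with an eyelet lug that stands out 10 mm beyond the rim at +x; loose, to be laid. Origin at the centre of the disc's underside, on the grey mat (2 mm thick) at the start
- brass_hook: brass swivel snap hook, 63 mm long (along its x) and 26 mm wide (y, from -13 to +13 mm), 8 mm thick; swivel loop at -x, hook end at +x; loose, to be laid. Origin in the middle of its underside, on the 2 mm mat at the start. Best held across its width at the origin, where its two sides are straight
- split_ring: steel split key ring lying flat, 50 mm outside and 40 mm inside diameter, 6 mm thick; loose, to be laid. Origin at the centre of the hole, at the underside, on the 2 mm mat at the start
- red_charm: small red enamelled heart charm with a brass rim, 32 mm wide (along its y), 30 mm long (x, notch at +x), 7 mm thick; loose, to be laid on the steel heart. Origin in the middle of its underside, on the 2 mm mat at the start. Its two round sides are widest at about x = +5 mm, the place to hold it across y
- jump_tub: small round white tub of grey jump rings standing among the loose parts, 56 mm across the rim, 28 mm high, loose; a bystander. Origin in the middle of its underside
- pliers: blue-handled pliers lying along the back of the grey mat, 136 mm long (x, jaws at +x), 58 mm wide, 12 mm thick, loose; a bystander. Origin under the pivot. Farther back (beyond x = 0.71) and at the sides (|y| above 0.5) stand scale, bins and cartons; apart from what is listed nothing stands in the working area
Not all that is in view belongs to the job. Leave any green or turquoise look-alike of the round_tag alone. Leave any purple look-alike of the split_ring alone.

How it is judged:
By the outcome, as a careful person would: the job done as asked, in the order asked, and still so for the second after the job is handed in, with the robot touching nothing.
It also fails if it takes over 106 s, if anything falls off the work surface, if the arm or the gripper's body presses on something with over 40 N, if the wrist force passes 120 N, or if a joint passes its speed limit or range.

ROBOT

A 6-joint arm with a two-finger parallel gripper is mounted at the origin on the work surface. World frame = base frame: x ahead of the robot, y to its left, z up, the work surface at z = 0. Lengths are in m, angles in rad, forces in N, time in s.
With the tool pointing down it reaches from about 0.4 to 0.825 m from the base axis. Payload 7 kg.
Tool frame: the origin (TCP) lies at the very end of the fingers, on their centre line; the grasp point (between the pads) lies 19 mm behind it (env.pinch_z is the distance from the TCP to the grasp point, in m); x points along the fingers, y is the direction in which the jaws open and shut, and the axes are right-handed (so a half turn about x gives the same grasp; the last joint's range is limited). The gripper opens to 88 mm and grips with 3 to 60 N. Pads are 19 mm wide; open, the fingers measure 130 mm over their backs; the gripper's body (78 mm by 193 mm) begins 47 mm behind the grasp point.
Start: joints at [-1.039, 0.359, 0.012, 0, -1.224, -0.288], TCP at [0.163, -0.655, 0.227] pointing down, gripper open.
Joint ranges: [-3.07, 3.07], [-1.43, 2.12], [-1.02, 1.25], [-3.03, 1.67], [-3.05, -0], [-3.03, 3.03]. Speed limits (rad/s): [2.39, 2.39, 3.01, 3.14, 3.14, 3.14].

INTERFACE

Orientations are given as [roll, pitch, yaw] about the fixed x, y, z axes, in that order (R = Rz(yaw) Ry(pitch) Rx(roll)).
In Python, from workcell import get_state, grab_frame, close_job, env gives the robot as it stands.
- The arm moves only by the shell command python3 -m inch 'ROWS' [FORCE]. ROWS is JSON, a list that holds one entry, the list of rows, each a list of 7 numbers: the turn, a rotation vector about the tool's x, y, z in rad, then the shift along the tool's x, y, z in mm, then the closure, from 0 (fully open) to 1 (shut). In form: [[[rx, ry, rz, tx, ty, tz, jaw], ...]]. A call has 1 to 12 rows; each row is the pose to reach, as a shift and turn from the pose commanded when the call began, along the tool's axes at that moment; what a row does not reach only later rows make up. A row lasts 1/10 s, in which the tool goes at most 50 mm and 8.59 degrees, less where a joint would pass 70% of its speed; a pose out of reach is approached as far as the arm can. A call with a gripper value outside its range is refused whole. The fingers move at their own pace and stop on an object; FORCE is the grip in N (left out, the last holds). Time passes only in rows, so rows that repeat a pose let the fingers close. It gives the time, the measured TCP pose, the force and the opening at its end, in the units of the state.
- get_state(): the state, without advancing time (a new reading comes with each control period).
- grab_frame(name): name is "scene" or "top"; returns a dict with "image" (400x640x3 uint8, red, green, blue), "z_map" (400x640 float32, m along the optical axis (not along the pixel's ray), 0 where there is no reading), "fx", "fy", "cx", "cy" (pixels), "distortion" ([k1, k2, p1, p2, k3] as OpenCV has them; the pictures are not rectified), "world_from_camera" (4x4, takes a point from camera to world coordinates). Camera axes: x right, y down, z forward; pixel columns grow to the right and rows downward; lengths in m; the calibration is good to about 2 mm. A picture is of the moment at which its call begins.
- close_job(): hands the job in, once; it reports no verdict.
The state is a dict: "time_s": time; "qpos": joint angles; "joint_vel": joint speeds; "joint_efforts": joint torques, N m; "position": TCP position; "eef_rot": TCP orientation; "force": force on the tool from outside, world axes, zero at the start; "moment": the same for the moment, N m; "finger_gap": finger opening in m.
Only numpy, scipy, OpenCV 4.12 (cv2) and the standard library are available. Lean on these libraries where they do the work, as an engineer would, in place of code of your own. Each camera call takes 0.05 s, during which the arm holds its last target.

## Working session

There is one attempt and no reset: what is moved stays moved. The work goes in short steps, Python scripts to look and compute and a shell command to move; the robot and the scene stay as the last step left them, time stands still between calls to the robot, and variables do not carry over. Pictures are saved under pics/ and viewed, and the job is handed in when it is done.

```bash
ls; mkdir -p pics
python3 - <<'E'
from workcell import get_state, grab_frame, env
import cv2,numpy as np
print(get_state())
for n in ("scene","top"):
    f=grab_frame(n); np.savez(f"pics/{n}0.npz",**f)
    cv2.imwrite(f"pics/{n}0.png",f["image"][:,:,::-1]); print(n,f["fx"],f["cx"],f["cy"],f["distortion"],f["world_from_camera"])
E
```

```text
pics
{'time_s': 0.0, 'qpos': array([-1.03891251e+00,  3.59363263e-01,  1.10520761e-02, -3.71576527e-04,
       -1.22409690e+00, -2.88105431e-01]), 'joint_vel': array([ 1.63457875e-03,  6.73063313e-04, -3.89211205e-04,  7.12717191e-04,
        1.12047394e-05,  7.71707707e-04]), 'joint_efforts': array([ 8.43229445e-04, -5.82723391e+01,  2.93057603e+01,  6.99736610e+00,
        6.83259394e-03, -1.50262285e-04]), 'position': array([ 0.16278788, -0.65456378,  0.22563115]), 'eef_rot': array([1.64550672, 1.56914714, 1.88915856]), 'force': array([0.76221375, 0.90794566, 0.17198194]), 'moment': array([ 0.0297427 ,  0.01172867, -0.01751834]), 'finger_gap': 0.08764995388543115}
scene 415.36977416839903 325.11601005991093 192.92868730745735 [-0.09138071  0.          0.          0.          0.        ] [[-0.1619508   0.74284232 -0.64958235  1.06917284]
 [ 0.98679315  0.12414777 -0.10405104  0.08752371]
 [ 0.00335068 -0.65785456 -0.75313754  0.67739301]
 [ 0.          0.          0.          1.        ]]
top 392.71781459232847 318.0002524292177 205.26308448083572 [0.03278547 0.         0.         0.         0.        ] [[ 0.01273606 -0.9936626   0.11168     0.39033275]
 [-0.99972469 -0.01485509 -0.01816257 -0.01488063]
 [ 0.01970648 -0.11141793 -0.99357823  1.05137068]
 [ 0.          0.          0.          1.        ]]
```

View pics/top0.png

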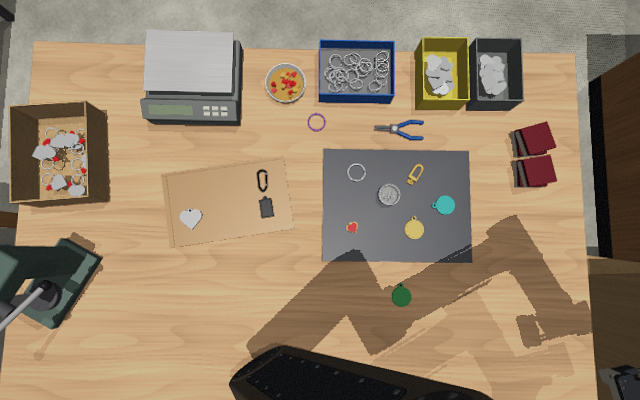

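View pics/scene0.png

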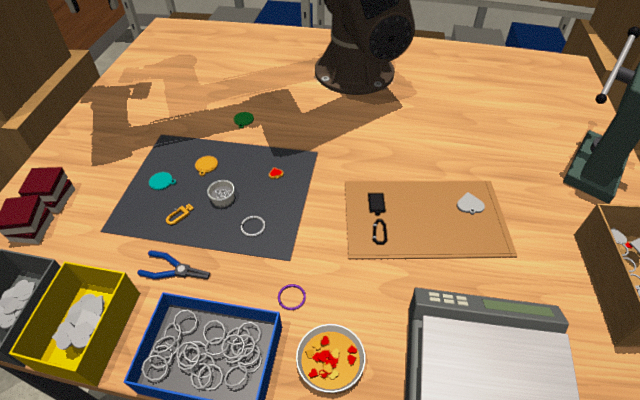

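The image shows the following (top view pixels):
- **Round tag:** brass disc at (414,228). The look-alikes are turquoise (445,205) and green (401,296).
- **Split ring:** steel ring at (357,172). The look-alikes are the purple ring (316,122) and the rings in the blue bin (357,70).
- **Hook:** brass, at (415,174). The black carabiner at (262,181) is already laid.
- **Charm:** red, at (352,228). There are other red bits in the bowl (285,83) and the left carton (55,150).
- **Steel heart:** at (190,217) on the card.

Next I check these choices in a close crop and measure.

```bash
cat > h.py <<'E'
import numpy as np, cv2
def load(p): return dict(np.load(p))
def K(f): return np.array([[f["fx"],0,f["cx"]],[0,f["fy"],f["cy"]],[0,0,1]],float)
def rays(f,px):
    u=cv2.undistortPoints(np.array(px,float).reshape(-1,1,2),K(f),f["distortion"].astype(float)).reshape(-1,2)
    T=f["world_from_camera"]; d=np.c_[u,np.ones(len(u))]@T[:3,:3].T
    return T[:3,3],d
def plane(f,px,z):
    o,d=rays(f,px); return o+d*((z-o[2])/d[:,2])[:,None]
def proj(f,P):
    T=np.linalg.inv(f["world_from_camera"]); R,_=cv2.Rodrigues(T[:3,:3])
    return cv2.projectPoints(np.array(P,float).reshape(-1,1,3),R,T[:3,3],K(f),f["distortion"].astype(float))[0].reshape(-1,2)
E
python3 - <<'E'
import cv2,numpy as np
t=cv2.imread('pics/top0.png');s=cv2.imread('pics/scene0.png')
a=cv2.resize(t[145:265,320:475],None,fx=5,fy=5,interpolation=2)[:600,:775]
cv2.imwrite('pics/ct.png',a)
cv2.imwrite('pics/cs.png',cv2.resize(s[130:260,100:320],None,fx=3.6,fy=3.6,interpolation=2))
cv2.imwrite('pics/cc.png',cv2.resize(t[150:250,155:300],None,fx=5,fy=5,interpolation=2))
cv2.imwrite('pics/cd.png',cv2.resize(s[170:265,335:520],None,fx=4.3,fy=4.3,interpolation=2))
E
```

```text
(no output)
```

View pics/ct.png

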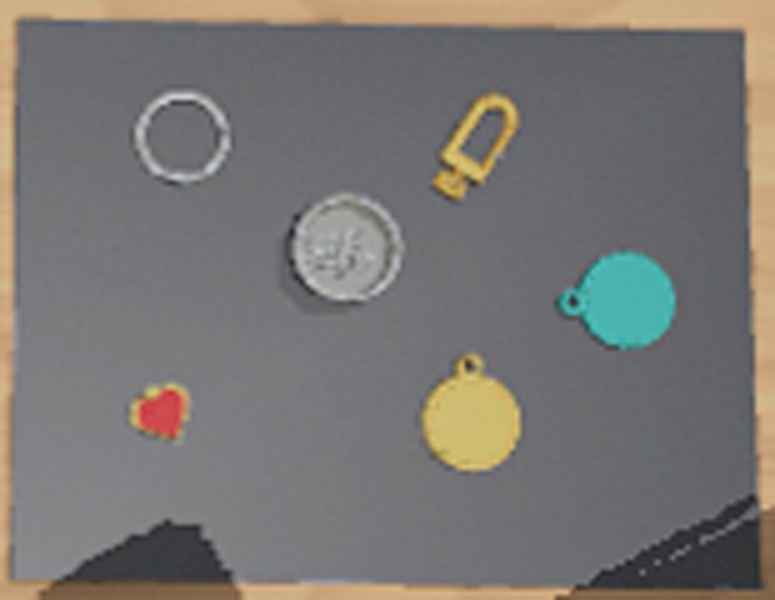

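View pics/cs.png

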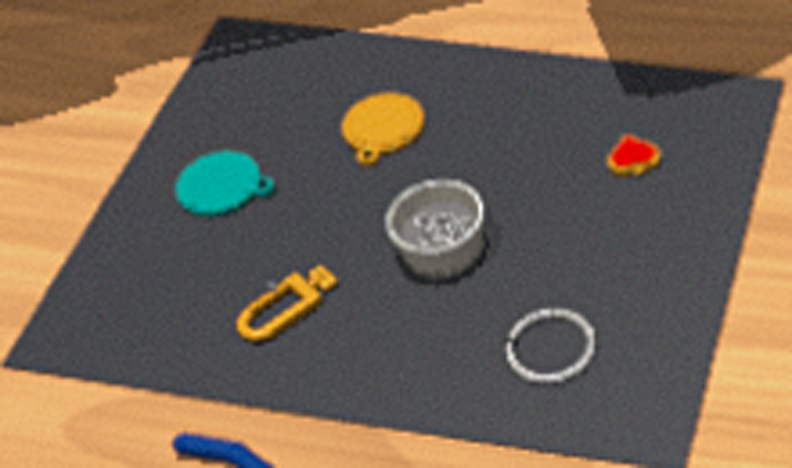

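View pics/cd.png

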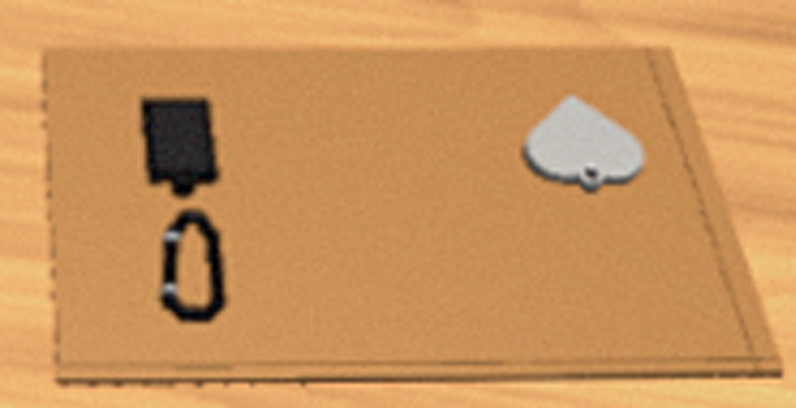

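View pics/cc.png

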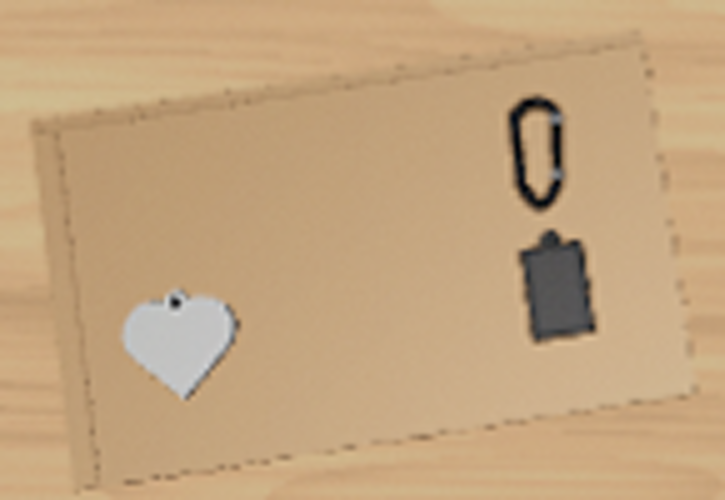

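The crops confirm the choices: the brass tag is the yellow disc with its lug already pointing roughly back, and the hook's loop is at its near-left end. Now the measurements, in both views.

```bash
cat >> h.py <<'E'
from scipy.optimize import least_squares
U=4
def contour(f,win,fn,hole=False):
    x0,y0,x1,y1=win
    c=cv2.resize(f["image"][y0:y1,x0:x1],None,fx=U,fy=U,interpolation=cv2.INTER_LINEAR)
    hsv=cv2.cvtColor(c,cv2.COLOR_RGB2HSV).astype(int)
    m=fn(hsv[...,0],hsv[...,1],hsv[...,2]).astype(np.uint8)
    cs,_=cv2.findContours(m,cv2.RETR_EXTERNAL,cv2.CHAIN_APPROX_NONE)
    k=max(cs,key=cv2.contourArea).reshape(-1,2).astype(float)
    return (k+0.5)/U-0.5+[x0,y0]
def circ(P):
    r=least_squares(lambda q:np.hypot(P[:,0]-q[0],P[:,1]-q[1])-q[2],[*P.mean(0),.026],loss='soft_l1',f_scale=.0005)
    return r.x
def rect(P):
    (c,(w,h),a)=cv2.minAreaRect((P*1000).astype(np.float32)); return np.round(c,1),round(w,1),round(h,1),round(a,1)
def cen(P):
    m=cv2.moments((P*1000).astype(np.float32).reshape(-1,1,2)); return np.array([m['m10'],m['m01']])/m['m00']
brass=lambda h,s,v:(h>12)&(h<32)&(s>90)&(v>90)
red=lambda h,s,v:(s>110)&(v>80)&((h<32)|(h>165))
steel=lambda h,s,v:(v>135)&(s<60)
steelcard=lambda h,s,v:(s<55)&(v>90)
black=lambda h,s,v:(v<105)
E
cat > m0.py <<'E'
from h import *
W={'top':dict(tag=(395,205,432,245),hook=(400,158,432,192),ring=(342,158,372,188),charm=(340,216,364,240),heart=(172,200,210,237),bt=(254,190,280,222),bc=(252,164,274,193)),
'scene':dict(tag=(190,148,222,178),hook=(158,198,196,230),ring=(236,210,272,240),charm=(262,162,290,184),heart=(450,188,492,216),bt=(362,186,392,215),bc=(368,216,392,248))}
F=dict(tag=(brass,.005),hook=(brass,.006),ring=(steel,.005),charm=(red,.0055),heart=(steelcard,.007),bt=(black,.007),bc=(black,.0075))
for n in F:
  for v in W:
    f=load(f'pics/{v}0.npz'); P=plane(f,contour(f,W[v][n],F[n][0]),F[n][1])[:,:2]
    print(n,v,'cen',cen(P).round(1),'rect',*rect(P), 'circ' ,(circ(P)*1000).round(1) if n in('tag','ring') else '')
E
python3 m0.py
```

```text
tag top cen [ 449.8 -290.3] rect [ 449.4 -289.9] 54.1 52.7 44.8 circ [ 448.7 -290.4   25.9]
tag scene cen [ 447.3 -291.3] rect [ 446.4 -291.7] 57.5 57.2 48.7 circ [ 445.8 -291.6   28.1]
hook top cen [ 599.1 -295.6] rect [ 598.1 -294.9] 27.8 64.3 57.3 circ 
hook scene cen [ 596.6 -296.4] rect [ 595.9 -296.6] 30.4 64.3 58.3 circ 
ring top cen [ 600.6 -135.5] rect [ 600.6 -135.9] 49.6 50.9 0.9 circ [ 601.  -136.3   24. ]
ring scene cen [ 598.7 -135. ] rect [ 598.4 -136. ] 49.6 49.0 9.7 circ [ 598.6 -136.    23.9]
charm top cen [ 451.  -124.8] rect [ 452.5 -123.8] 26.9 26.4 76.8 circ 
charm scene cen [ 449.3 -125. ] rect [ 451.2 -124.5] 33.7 35.2 71.2 circ 
heart top cen [471.1 302.5] rect [474.8 302.9] 52.9 52.7 51.8 circ 
heart scene cen [469.9 303.5] rect [473.2 304.2] 51.1 54.0 54.5 circ 
bt top cen [500.6 104.7] rect [503.1 105.1] 56.3 33.4 9.9 circ 
bt scene cen [500.1 105.3] rect [501.7 105.5] 59.3 34.1 9.8 circ 
bc top cen [573.6 120.9] rect [573.  118.6] 60.7 26.8 2.6 circ 
bc scene cen [574.9 121.2] rect [573.2 117.9] 63.0 28.4 3.9 circ
```

Run:
```python
from h import *
t=load('pics/top0.npz');s=load('pics/scene0.npz')
ct=np.array([[37,120],[640,35],[695,393],[75,492]])/5+[155,150]-.4
cs=np.array([[783,377],[58,380],[42,47],[672,48]])/4.3+[335,170]-.4
for f,c in((t,ct),(s,cs)):
    P=plane(f,c,.004)[:,:2]*1000; print(P.round(1).tolist(),[round(float(np.linalg.norm(P[i]-P[(i+1)%4])),1) for i in range(4)])
    d=P[0]-P[1]; e=P[3]-P[2]; g=P[0]-P[3]; k=P[1]-P[2]
    print([round(float(np.degrees(np.arctan2(-q[0],q[1]))),1) for q in(d,e)],[round(float(np.degrees(np.arctan2(q[1],q[0]))),1) for q in(g,k)], P.mean(0))
# heart: eyelet + tip, extreme contour; black tag
W={'top':dict(heart=(172,200,210,237),bt=(254,190,280,222),bc=(252,164,274,193),tag=(395,205,432,245),hook=(400,158,432,192),charm=(340,216,364,240)),
'scene':dict(heart=(450,188,492,216),bt=(362,186,392,215),bc=(368,216,392,248),tag=(190,148,222,178),hook=(158,198,196,230),charm=(262,162,290,184))}
F=dict(heart=(steelcard,.007,8.5),bt=(black,.007,8.5),bc=(black,.0075,8.5),hook=(brass,.006,-32.),charm=(red,.0055,None))
for n,(fn,z,yaw) in F.items():
  for v,f in(('top',t),('scene',s)):
    P=plane(f,contour(f,W[v][n],fn),z)[:,:2]*1000
    for y in ([yaw] if yaw is not None else [0,20,30,40,50]):
      a=np.radians(y);R=np.array([[np.cos(a),-np.sin(a)],[np.sin(a),np.cos(a)]])
      Q=P@R; print(n,v,y,'local x',Q[:,0].min().round(1),Q[:,0].max().round(1),'y',Q[:,1].min().round(1),Q[:,1].max().round(1),'mid',(R@((Q.min(0)+Q.max(0))/2)).round(1))
```

```text
[[587.0, 384.1], [639.6, 63.8], [445.6, 30.2], [389.6, 353.3]] [324.6, 196.8, 328.0, 199.8]
[9.3, 9.8] [8.9, 9.8] [515.44610484 207.83852213]
[[590.6, 387.5], [643.0, 64.0], [445.4, 30.6], [391.1, 356.1]] [327.7, 200.3, 330.1, 201.9]
[9.2, 9.5] [8.9, 9.6] [517.515888   209.58157042]
heart top 8.5 local x 478.2 536.7 y 199.7 259.5 mid [467.9 302.1]
heart scene 8.5 local x 477.1 536.0 y 200.7 259.6 mid [467.  302.5]
bt top 8.5 local x 484.6 541.2 y 12.5 46.6 mid [502.9 105. ]
bt scene 8.5 local x 481.8 541.6 y 13.0 47.6 mid [501.6 105.6]
bc top 8.5 local x 553.7 614.4 y 17.0 44.2 mid [573.1 116.6]
bc scene 8.5 local x 552.8 615.3 y 16.1 45.3 mid [573.1 116.7]
hook top -32.0 local x 631.3 695.7 y 52.8 80.8 mid [ 598.1 -295. ]
hook scene -32.0 local x 630.4 694.7 y 49.1 79.6 mid [ 596.  -296.5]
charm top 0 local x 437.3 464.0 y -137.8 -109.7 mid [ 450.7 -123.8]
charm top 20 local x 366.1 392.5 y -286.4 -256.5 mid [ 449.3 -125.3]
charm top 30 local x 313.2 340.1 y -348.8 -318.9 mid [ 449.8 -125.8]
charm top 40 local x 250.7 277.7 y -400.8 -370.9 mid [ 450.4 -125.7]
charm top 50 local x 180.3 207.3 y -441.0 -411.6 mid [ 451.1 -125.6]
charm scene 0 local x 430.2 467.8 y -140.8 -107.4 mid [ 449.  -124.1]
charm scene 20 local x 358.8 396.8 y -287.9 -253.7 mid [ 447.6 -125.2]
charm scene 30 local x 306.0 344.0 y -350.1 -315.5 mid [ 447.9 -125.7]
charm scene 40 local x 243.7 280.8 y -402.3 -367.2 mid [ 448.2 -126.2]
charm scene 50 local x 173.8 209.8 y -442.9 -407.3 mid [ 448.9 -126.3]
```

```bash
cat > go.py <<'E'
import sys,numpy as np
from scipy.spatial.transform import Rotation as Ro
from workcell import get_state
# usage: go.py x y z(mm) yaw_of_jaw_axis(deg)
s=get_state(); R=Ro.from_euler('xyz',s['eef_rot']).as_matrix(); p=s['position']*1000
a0=np.degrees(np.arctan2(R[1,1],R[0,1]))
print('t',round(s['time_s'],2),'p',p.round(1),'jaw yaw',round(a0,1),'down',R[:,0].round(3),'F',s['force'].round(1),'gap',round(s['finger_gap']*1000,1),'q',s['qpos'].round(2))
if len(sys.argv)>4:
    x,y,z,a=map(float,sys.argv[1:5])
    a=a0+(a-a0+90)%180-90 if len(sys.argv)<6 else a
    r=np.radians(a);c,n=np.cos(r),np.sin(r)
    G=np.array([[0,c,n],[0,n,-c],[-1,0,0]])
    print('a',round(a,1),'rotvec',Ro.from_matrix(R.T@G).as_rotvec().round(3),'shift',(R.T@(np.array([x,y,z])-p)).round(1))
E
python3 go.py 447.3 -291 60 90
python3 - <<'E'
from h import *
from m0 import W
for n,fn,z in(('tag',brass,.005),('charm',lambda h,s,v:(s>70)&(v>80)&((h<35)|(h>160)),.0055),('hook',brass,.006)):
  for v in W:
    f=load(f'pics/{v}0.npz');P=plane(f,contour(f,W[v][n],fn),z)[:,:2]*1000
    c=circ(P/1000)[:2]*1000 if n=='tag' else cen(P)
    d=P-c;r=np.hypot(*d.T);k=d[r>r.max()-1.5].mean(0)
    print(n,v,'c',c.round(1),'far r',r.max().round(1),'dir',np.degrees(np.arctan2(k[1],k[0])).round(1),'rect',*rect(P))
E
```

```text
t 0.1 p [ 162.8 -654.6  225.7] jaw yaw 104.0 down [-0.     0.001 -1.   ] F [ 0.3  0.6 -0.2] gap 87.2 q [-1.04  0.36  0.01 -0.   -1.22 -0.29]
a 90.0 rotvec [ 0.244 -0.    -0.001] shift [166.1 284.  363.8]
tag top cen [ 449.8 -290.3] rect [ 449.4 -289.9] 54.1 52.7 44.8 circ [ 448.7 -290.4   25.9]
tag scene cen [ 447.3 -291.3] rect [ 446.4 -291.7] 57.5 57.2 48.7 circ [ 445.8 -291.6   28.1]
hook top cen [ 599.1 -295.6] rect [ 598.1 -294.9] 27.8 64.3 57.3 circ 
hook scene cen [ 596.6 -296.4] rect [ 595.9 -296.6] 30.4 64.3 58.3 circ 
ring top cen [ 600.6 -135.5] rect [ 600.6 -135.9] 49.6 50.9 0.9 circ [ 601.  -136.3   24. ]
ring scene cen [ 598.7 -135. ] rect [ 598.4 -136. ] 49.6 49.0 9.7 circ [ 598.6 -136.    23.9]
charm top cen [ 451.  -124.8] rect [ 452.5 -123.8] 26.9 26.4 76.8 circ 
charm scene cen [ 449.3 -125. ] rect [ 451.2 -124.5] 33.7 35.2 71.2 circ 
heart top cen [471.1 302.5] rect [474.8 302.9] 52.9 52.7 51.8 circ 
heart scene cen [469.9 303.5] rect [473.2 304.2] 51.1 54.0 54.5 circ 
bt top cen [500.6 104.7] rect [503.1 105.1] 56.3 33.4 9.9 circ 
bt scene cen [500.1 105.3] rect [501.7 105.5] 59.3 34.1 9.8 circ 
bc top cen [573.6 120.9] rect [573.  118.6] 60.7 26.8 2.6 circ 
bc scene cen [574.9 121.2] rect [573.2 117.9] 63.0 28.4 3.9 circ 
tag top c [ 448.7 -290.4] far r 34.7 dir 1.0 rect [ 449394.4 -289890.1] 54052.8 52732.1 44.8
tag scene c [ 445.8 -291.6] far r 39.3 dir 3.7 rect [ 446424.8 -291695.2] 57538.1 57209.6 48.7
charm top c [ 451377.9 -124788.7] far r 467855.1 dir 164.5 rect [ 452918.8 -123828. ] 29712.0 29408.7 74.2
charm scene c [ 449038.7 -125226. ] far r 465724.4 dir 164.4 rect [ 450826.6 -124873.2] 34554.5 36695.2 71.1
hook top c [ 599078.8 -295589.9] far r 667398.9 dir 153.7 rect [ 598136.4 -294865.8] 27840.4 64317.8 57.3
hook scene c [ 596604.5 -296369.2] far r 665528.5 dir 153.6 rect [ 595927.1 -296579.1] 30420.4 64279.7 58.3
```

```bash
sed -i 's/^for n in F:/if __name__=="__main__":\n for n in F:/' m0.py
python3 - <<'E'
l=open('m0.py').read().split('\n');i=[k for k,x in enumerate(l) if 'for n in F' in x][0]
open('m0.py','w').write('\n'.join(l[:i+1]+[' '+x for x in l[i+1:]]))
from h import *
from m0 import W
for n,fn,z in(('charm',lambda h,s,v:(s>70)&(v>80)&((h<35)|(h>160)),.0055),('hook',brass,.006)):
  for v in W:
    f=load(f'pics/{v}0.npz');P=plane(f,contour(f,W[v][n],fn),z)[:,:2]
    c=cen(P)
    d=P*1000-c;r=np.hypot(*d.T);k=d[r>r.max()-1.5].mean(0)
    print(n,v,'c',c.round(1),'far r',r.max().round(1),'dir',np.degrees(np.arctan2(k[1],k[0])).round(1),'rect',*rect(P))
E
python3 -m inch '[[[0.21,0,0,146,284,364,0.25],[0.21,0,0,146,284,364,0.25],[0.21,0,0,146,284,364,0.25],[0.21,0,0,146,284,364,0.25],[0.21,0,0,146,284,364,0.25],[0.21,0,0,146,284,364,0.25],[0.21,0,0,146,284,364,0.25],[0.21,0,0,146,284,364,0.25],[0.21,0,0,146,284,364,0.25],[0.21,0,0,146,284,364,0.25],[0.21,0,0,146,284,364,0.25],[0.21,0,0,146,284,364,0.25]]]' 15
python3 go.py 447.3 -291 4 92
```

```text
charm top c [ 451.4 -124.8] far r 16.9 dir 4.6 rect [ 452.9 -123.8] 29.7 29.4 74.2
charm scene c [ 449.  -125.2] far r 21.3 dir -147.1 rect [ 450.8 -124.9] 34.6 36.7 71.1
hook top c [ 599.1 -295.6] far r 33.4 dir 147.4 rect [ 598.1 -294.9] 27.8 64.3 57.3
hook scene c [ 596.6 -296.4] far r 33.1 dir 146.3 rect [ 595.9 -296.6] 30.4 64.3 58.3
time_s: 1.3
position: [0.4477, -0.2907, 0.0801]
eef_rot: [2.881, 1.57, 2.916]
force: [-0.0, -0.3, 0.6]
finger_gap: 0.0656
t 1.3 p [ 447.7 -290.7   80.1] jaw yaw 92.1 down [-0.001  0.    -1.   ] F [-0.  -0.3  0.6] gap 65.6 q [-0.21  0.27 -0.49 -0.   -0.81 -1.33]
a 92.0 rotvec [ 0.001 -0.001 -0.   ] shift [76.1 -0.3 -0.3]
```

```bash
python3 -m inch '[[[0,0,0,40,0,0,0.25],[0,0,0,60,0,0,0.25],[0,0,0,70,0,0,0.25],[0,0,0,76,0,0,0.25],[0,0,0,76,0,0,0.25],[0,0,0,76,0,0,0.5],[0,0,0,76,0,0,0.5],[0,0,0,76,0,0,0.5],[0,0,0,76,0,0,0.5],[0,0,0,76,0,0,0.5]]]' 15; python3 go.py 482.4 203.2 90 99.4
```

```text
time_s: 2.3
position: [0.4482, -0.2917, 0.0054]
eef_rot: [-0.421, 1.569, -0.386]
force: [0.2, -0.6, 6.3]
finger_gap: 0.0505
t 2.3 p [ 448.2 -291.7    5.4] jaw yaw 92.0 down [ 0.001 -0.001 -1.   ] F [ 0.2 -0.6  6.3] gap 50.5 q [-0.21  0.38 -0.56  0.   -0.63 -1.33]
a 99.4 rotvec [-0.13   0.001  0.001] shift [-84.8 493.4  51.2]
```

```bash
python3 -m inch '[[[0,0,0,-20,0,0,0.5],[0,0,0,-50,0,0,0.5],[0,0,0,-80,0,0,0.5],[0,0,0,-80,0,0,0.5]]]' 15; python3 go.py 482.4 203.2 60 99.4
python3 - <<'E'
from workcell import grab_frame
import cv2,numpy as np
f=grab_frame('scene');np.savez('pics/s1.npz',**f);cv2.imwrite('pics/s1.png',cv2.resize(f['image'][20:220,80:380,::-1],None,fx=2.5,fy=2.5))
E
```

```text
time_s: 2.7
position: [0.4501, -0.2923, 0.0885]
eef_rot: [-0.36, 1.564, -0.326]
force: [0.9, -0.3, 0.2]
finger_gap: 0.0506
t 2.7 p [ 450.1 -292.3   88.5] jaw yaw 92.0 down [ 0.006 -0.002 -1.   ] F [ 0.9 -0.3  0.2] gap 50.6 q [-0.21  0.26 -0.48  0.   -0.82 -1.33]
a 99.4 rotvec [-0.129  0.006  0.003] shift [ 27.7 494.2  49.3]
```

View pics/s1.png

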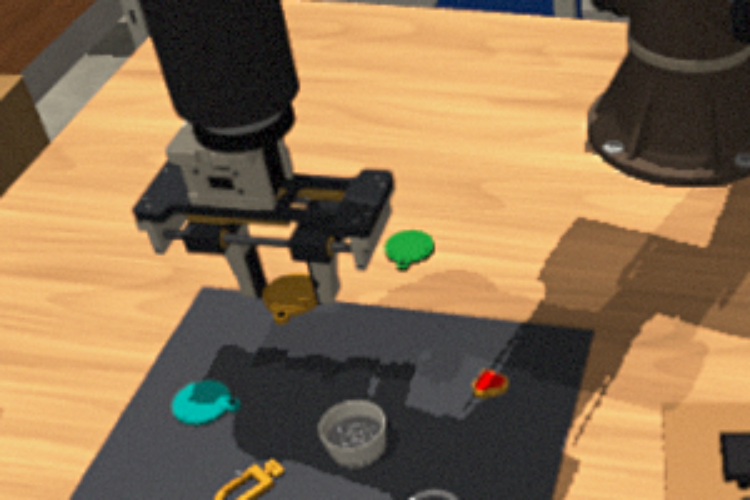

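```bash
python3 -m inch '[[[-0.13,0,0,24,494,50,0.5],[-0.13,0,0,24,494,50,0.5],[-0.13,0,0,24,494,50,0.5],[-0.13,0,0,24,494,50,0.5],[-0.13,0,0,24,494,50,0.5],[-0.13,0,0,24,494,50,0.5],[-0.13,0,0,24,494,50,0.5],[-0.13,0,0,24,494,50,0.5],[-0.13,0,0,24,494,50,0.5],[-0.13,0,0,24,494,50,0.5],[-0.13,0,0,24,494,50,0.5],[-0.13,0,0,24,494,50,0.5]]]' 15; python3 go.py 482.4 203.2 7 99.4
python3 - <<'E'
from workcell import grab_frame
import cv2,numpy as np
for n in('scene','top'):
    f=grab_frame(n);np.savez(f'pics/{n}2.npz',**f)
    c=f['image'][90:290,330:530,::-1] if n=='scene' else f['image'][130:280,150:310,::-1]
    cv2.imwrite(f'pics/{n}2.png',cv2.resize(c,None,fx=3,fy=3))
E
python3 go.py
```

```text
time_s: 3.95
position: [0.4798, 0.2044, 0.0591]
eef_rot: [-2.673, 1.568, -2.507]
force: [-0.2, 0.0, 0.5]
finger_gap: 0.0506
t 3.95 p [479.8 204.4  59.1] jaw yaw 99.5 down [-0.002 -0.002 -1.   ] F [-0.2  0.   0.5] gap 50.6 q [ 0.78  0.29 -0.53 -0.   -0.75 -2.18]
a 99.4 rotvec [ 0.002 -0.002  0.001] shift [52.1 -1.6  2.5]
t 4.05 p [480.  202.8  59.7] jaw yaw 99.4 down [-0.002 -0.001 -1.   ] F [ 0.6 -0.4 -1.2] gap 50.8 q [ 0.78  0.28 -0.53 -0.   -0.75 -2.18]
```

View pics/scene2.png

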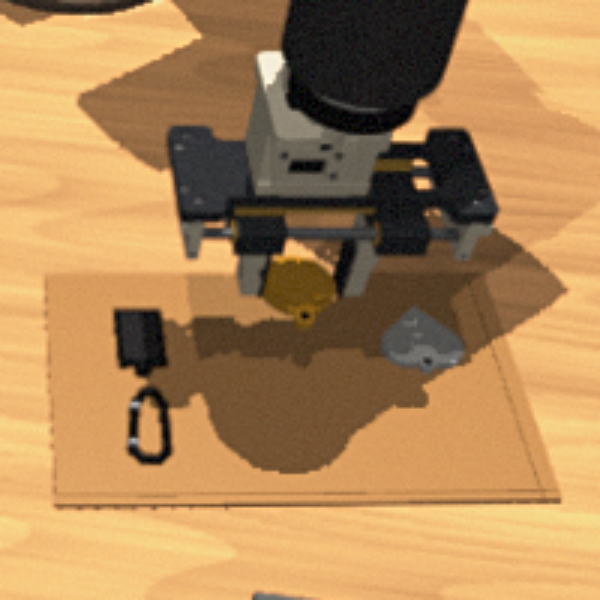

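View pics/top2.png

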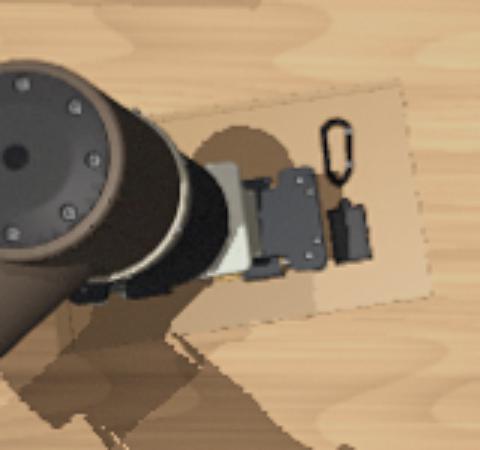

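```bash
python3 - <<'E'
from h import *
f=load('pics/scene2.npz')
print(plane(f,[[431.2,195.2]],.0593)*1000)
E
python3 go.py 482.4 203.2 8 99.4
```

```text
[[507.32683088 210.33013448  59.3       ]]
t 4.05 p [480.  202.8  59.7] jaw yaw 99.4 down [-0.002 -0.001 -1.   ] F [ 0.6 -0.4 -1.2] gap 50.8 q [ 0.78  0.28 -0.53 -0.   -0.75 -2.18]
a 99.4 rotvec [-0.001 -0.002  0.001] shift [51.6  0.   2.5]
```

```bash
python3 -m inch '[[[0,0,0,25,0,1,0.5],[0,0,0,40,0,2,0.5],[0,0,0,47,0,2,0.5],[0,0,0,50,0,2,0.5],[0,0,0,52,0,2,0.5],[0,0,0,52,0,2,0.5],[0,0,0,52,0,2,0.5]]]' 15; python3 go.py 482.4 203.2 8 99.4
```

```text
time_s: 4.75
position: [0.4832, 0.2044, 0.0092]
eef_rot: [0.548, 1.57, 0.712]
force: [-0.2, 0.2, -1.6]
finger_gap: 0.0508
t 4.75 p [483.2 204.4   9.2] jaw yaw 99.4 down [ 0.001  0.001 -1.   ] F [-0.2  0.2 -1.6] gap 50.8 q [ 0.77  0.36 -0.57  0.   -0.63 -2.18]
a 99.4 rotvec [-0.     0.001 -0.001] shift [ 1.2 -1.  -0.9]
```

```bash
python3 -m inch '[[[0,0,0,1,-0.5,-0.5,0.5],[0,0,0,2,-0.5,-0.5,0.5],[0,0,0,2,-0.5,-0.5,0.5],[0,0,0,2,-0.5,-0.5,0.3],[0,0,0,2,-0.5,-0.5,0.25],[0,0,0,2,-0.5,-0.5,0.25],[0,0,0,-10,-0.5,-0.5,0.25],[0,0,0,-40,-0.5,-0.5,0.25],[0,0,0,-80,-0.5,-0.5,0.25],[0,0,0,-80,-0.5,-0.5,0.25]]]' 15; python3 go.py 597 -295.8 80 58
```

```text
time_s: 5.75
position: [0.4853, 0.2057, 0.0943]
eef_rot: [0.457, 1.562, 0.622]
force: [0.1, 0.6, 0.3]
finger_gap: 0.0657
t 5.75 p [485.3 205.7  94.3] jaw yaw 99.5 down [ 0.007  0.005 -1.   ] F [0.1 0.6 0.3] gap 65.7 q [ 0.77  0.24 -0.49  0.   -0.83 -2.18]
a 58.0 rotvec [ 0.724  0.006 -0.007] shift [  12.5 -513.1   27.7]
```

```bash
python3 -m inch '[[[0.73,0,0,12,-513,28,0.5],[0.73,0,0,12,-513,28,0.5],[0.73,0,0,12,-513,28,0.5],[0.73,0,0,12,-513,28,0.5],[0.73,0,0,12,-513,28,0.5],[0.73,0,0,12,-513,28,0.5],[0.73,0,0,12,-513,28,0.5],[0.73,0,0,12,-513,28,0.5],[0.73,0,0,12,-513,28,0.5],[0.73,0,0,12,-513,28,0.5],[0.73,0,0,12,-513,28,0.5],[0.73,0,0,12,-513,28,0.5]]]' 15; python3 go.py 597 -295.8 5 57.7;  python3 - <<'E'
from workcell import grab_frame
import cv2,numpy as np
for n in('scene','top'):
    f=grab_frame(n);np.savez(f'pics/{n}3.npz',**f)
    if n=='top': cv2.imwrite(f'pics/{n}3.png',cv2.resize(f['image'][145:265,155:310,::-1],None,fx=5,fy=5)[:600])
from h import *
for v,w in(('top',(205,180,250,220)),('scene',(405,180,448,222))):
    f=load(f'pics/{v}3.npz');P=plane(f,contour(f,w,lambda h,s,v:(s>140)&(v>120)&(h>12)&(h<32)) ,.007)[:,:2]
    c=circ(P)*1000;d=P*1000-c[:2];r=np.hypot(*d.T);k=d[r>r.max()-1.5].mean(0);print(v,c.round(1),r.max(),np.degrees(np.arctan2(k[1],k[0])),len(P))
E
```

```text
time_s: 6.95
position: [0.5934, -0.3003, 0.0762]
eef_rot: [-2.523, 1.57, -3.093]
force: [-0.3, 0.2, 0.3]
finger_gap: 0.0437
t 6.95 p [ 593.4 -300.3   76.2] jaw yaw 57.4 down [-0. -0. -1.] F [-0.3  0.2  0.3] gap 43.7 q [-0.18  0.46 -0.19  0.   -0.92 -1.96]
a 57.7 rotvec [-0.006 -0.     0.   ] shift [71.2  5.8  0.6]Traceback (most recent call last):
  File "<stdin>", line 8, in <module>
  File "h.py", line 21, in contour
    k=max(cs,key=cv2.contourArea).reshape(-1,2).astype(float)
      ~~~^^^^^^^^^^^^^^^^^^^^^^^^
ValueError: max() iterable argument is empty
```

View pics/top3.png

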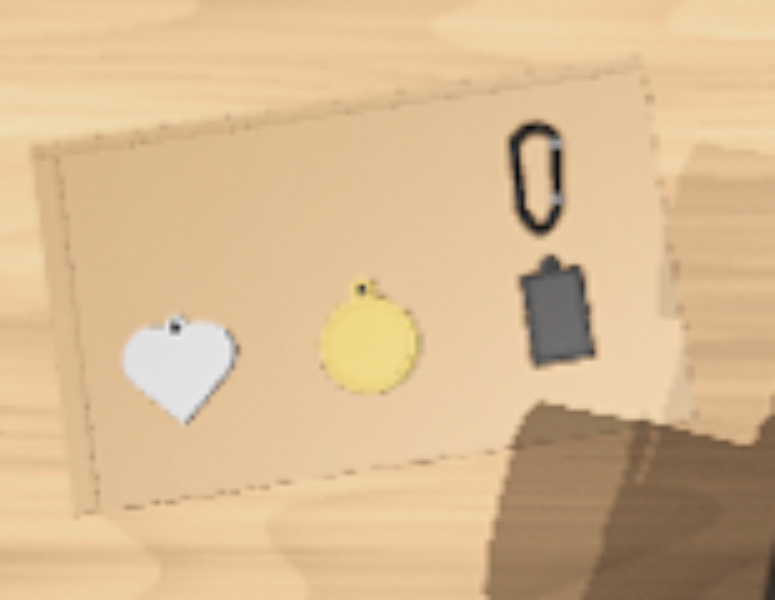

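The tag is down in the row at crop (370,343), with its eyelet back. Now I measure it precisely.

```bash
cat > m3.py <<'E'
import sys
from h import *
i=sys.argv[1]
for v,w in(('top',(205,180,250,232)),('scene',(405,180,448,222))):
    f=load(f'pics/{v}{i}.npz')
    h=cv2.cvtColor(f['image'],cv2.COLOR_RGB2HSV); x0,y0,x1,y1=w
    print(v,'mid',h[(y0+y1)//2,(x0+x1)//2],'corner',h[y0+2,x0+2])
    fn=(lambda h,s,v:(h>=22)&(h<33)&(s>80)) if v=='top' else (lambda h,s,v:(h>=18)&(s>165)&(h<33))
    P=plane(f,contour(f,w,fn) ,.007)[:,:2]
    c=circ(P)*1000;d=P*1000-c[:2];r=np.hypot(*d.T);k=d[r>r.max()-1.5].mean(0);print(v,c.round(1),r.max().round(1),np.degrees(np.arctan2(k[1],k[0])).round(1),len(P))
E
python3 m3.py 3
```

```text
top mid [ 23 115 238] corner [ 17  86 222]
top [482.9 203.3  25.4] 34.8 9.8 243
scene mid [ 22 200 247] corner [ 15 146 220]
scene [481.1 204.2  26.9] 38.1 6.8 272
```

```bash
python3 -m inch '[[[0,0,0,20,5,0.5,0.5],[0,0,0,30,5,0.5,0.5]]]' 15; python3 go.py 597 -295.8 5 57.7
```

```text
time_s: 7.25
position: [0.5966, -0.292, 0.046]
eef_rot: [2.783, 1.57, 2.219]
force: [0.3, -0.3, 0.5]
finger_gap: 0.044
t 7.25 p [ 596.6 -292.    46. ] jaw yaw 57.7 down [-0.     0.001 -1.   ] F [ 0.3 -0.3  0.5] gap 44.0 q [-0.16  0.5  -0.22 -0.   -0.86 -1.97]
a 57.7 rotvec [-0.001 -0.001 -0.   ] shift [41.  -3.   2.4]
```

```bash
python3 -m inch '[[[0,0,0,5,-3,2,0.5],[0,0,0,5,-3,2,0.5],[0,0,0,5,-3,2,0.5]]]' 15; python3 go.py 597 -295.8 5 57.7
```

```text
time_s: 7.55
position: [0.5971, -0.2975, 0.0421]
eef_rot: [-0.114, 1.57, -0.68]
force: [-0.3, -0.2, 0.2]
finger_gap: 0.0435
t 7.55 p [ 597.1 -297.5   42.1] jaw yaw 57.6 down [ 0. -0. -1.] F [-0.3 -0.2  0.2] gap 43.5 q [-0.17  0.5  -0.22  0.   -0.85 -1.97]
a 57.7 rotvec [-0.002  0.     0.   ] shift [37.1  1.4 -1.1]
```

```bash
python3 -m inch '[[[0,0,0,20,1,-0.5,0.5],[0,0,0,30,1,-0.5,0.5],[0,0,0,36,1,-0.5,0.5],[0,0,0,36,1,-0.5,0.5],[0,0,0,36,1,-0.5,0.8],[0,0,0,36,1,-0.5,0.8],[0,0,0,36,1,-0.5,0.8],[0,0,0,36,1,-0.5,0.8],[0,0,0,36,1,-0.5,0.8]]]' 15; python3 go.py 597 -295.8 5 57.7
```

```text
time_s: 8.45
position: [0.5974, -0.2966, 0.0062]
eef_rot: [0.239, 1.57, -0.327]
force: [-0.3, 0.4, 3.4]
finger_gap: 0.0257
t 8.45 p [ 597.4 -296.6    6.2] jaw yaw 57.6 down [ 0.001 -0.    -1.   ] F [-0.3  0.4  3.4] gap 25.7 q [-0.17  0.54 -0.24  0.   -0.78 -1.97]
a 57.7 rotvec [-0.002  0.001 -0.   ] shift [ 1.2  0.5 -0.8]
```

```bash
python3 -m inch '[[[0,0,0,-20,0,0,0.8],[0,0,0,-50,0,0,0.8],[0,0,0,-75,0,0,0.8],[0,0,0,-75,0,0,0.8],[0,0,0,-75,0,0,0.8]]]' 15; python3 go.py 556.4 215.4 60 99.4
```

```text
time_s: 8.95
position: [0.5971, -0.2964, 0.0811]
eef_rot: [0.63, 1.57, 0.063]
force: [-1.5, 0.0, -0.2]
finger_gap: 0.0263
t 8.95 p [ 597.1 -296.4   81.1] jaw yaw 57.5 down [ 0.001  0.    -1.   ] F [-1.5  0.  -0.2] gap 26.3 q [-0.17  0.46 -0.18 -0.   -0.93 -1.97]
a 99.4 rotvec [-0.73   0.001 -0.   ] shift [  21.1  410.  -309. ]
```

```bash
python3 -m inch '[[[-0.73,0,0,20,410,-309,0.8],[-0.73,0,0,20,410,-309,0.8],[-0.73,0,0,20,410,-309,0.8],[-0.73,0,0,20,410,-309,0.8],[-0.73,0,0,20,410,-309,0.8],[-0.73,0,0,20,410,-309,0.8],[-0.73,0,0,20,410,-309,0.8],[-0.73,0,0,20,410,-309,0.8],[-0.73,0,0,20,410,-309,0.8],[-0.73,0,0,20,410,-309,0.8],[-0.73,0,0,20,410,-309,0.8],[-0.73,0,0,20,410,-309,0.8]]]' 15; python3 -m inch '[[[0,0,0,0,0,0,0.8],[0,0,0,0,0,0,0.8],[0,0,0,0,0,0,0.8]]]' 15; python3 go.py 556.4 215.4 8 99.4
python3 - <<'E'
from workcell import grab_frame
import cv2,numpy as np
for n in('scene','top'):
    f=grab_frame(n);np.savez(f'pics/{n}4.npz',**f)
    if n=='scene': cv2.imwrite(f'pics/{n}4.png',cv2.resize(f['image'][90:270,330:530,::-1],None,fx=3,fy=3))
E
```

```text
time_s: 10.15
position: [0.5552, 0.2171, 0.0591]
eef_rot: [-2.711, 1.569, -2.544]
force: [-0.1, -0.4, -0.5]
finger_gap: 0.0254
time_s: 10.45
position: [0.5562, 0.2139, 0.0604]
eef_rot: [-2.715, 1.57, -2.553]
force: [0.7, -0.2, -0.7]
finger_gap: 0.0253
t 10.45 p [556.2 213.9  60.4] jaw yaw 99.3 down [-0. -0. -1.] F [ 0.7 -0.2 -0.7] gap 25.3 q [ 0.69  0.39 -0.37 -0.   -0.82 -2.1 ]
a 99.4 rotvec [-0.002 -0.     0.   ] shift [52.4  1.5  0.4]
```

View pics/scene4.png

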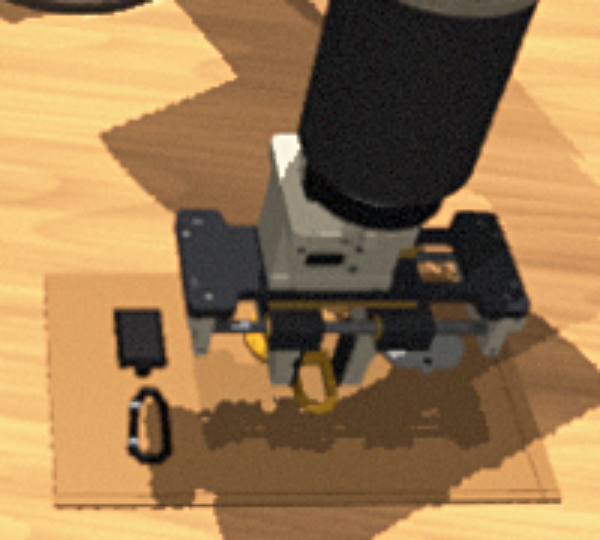

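The hook is held flat, with its hook end (crop (318,400)) pointing back over its spot.

```bash
python3 -m inch '[[[0,0,0,25,1,0.3,0.8],[0,0,0,40,1,0.3,0.8],[0,0,0,48,1,0.3,0.8],[0,0,0,51,1,0.3,0.8],[0,0,0,53,1,0.3,0.8],[0,0,0,53,1,0.3,0.8],[0,0,0,53,1,0.3,0.8]]]' 15; python3 go.py 556.4 215.4 8 99.4
```

```text
time_s: 11.25
position: [0.5568, 0.2166, 0.0083]
eef_rot: [0.479, 1.569, 0.643]
force: [-0.4, -0.1, 0.6]
finger_gap: 0.0253
t 11.25 p [556.8 216.6   8.3] jaw yaw 99.4 down [ 0.001  0.001 -1.   ] F [-0.4 -0.1  0.6] gap 25.3 q [ 0.7   0.46 -0.41  0.   -0.7  -2.1 ]
a 99.4 rotvec [-0.     0.001 -0.001] shift [ 0.3 -1.1 -0.6]
```

```bash
python3 -m inch '[[[0,0,0,0.7,-0.5,0,0.8],[0,0,0,0.7,-0.5,0,0.8],[0,0,0,0.7,-0.5,0,0.6],[0,0,0,0.7,-0.5,0,0.55],[0,0,0,0.7,-0.5,0,0.55],[0,0,0,-10,-0.5,0,0.55],[0,0,0,-40,-0.5,0,0.55],[0,0,0,-70,-0.5,0,0.55],[0,0,0,-70,-0.5,0,0.55]]]' 15; python3 go.py 599.8 -136.1 75 90
```

```text
time_s: 12.15
position: [0.559, 0.2173, 0.0826]
eef_rot: [0.376, 1.563, 0.541]
force: [0.6, 0.8, 0.5]
finger_gap: 0.0396
t 12.15 p [559.  217.3  82.6] jaw yaw 99.4 down [ 0.006  0.004 -1.   ] F [0.6 0.8 0.5] gap 39.6 q [ 0.7   0.36 -0.35  0.   -0.86 -2.1 ]
a 90.0 rotvec [ 0.165  0.007 -0.003] shift [   6.5 -355.4  -17.7]
```

```bash
python3 -m inch '[[[0.165,0,0,6,-355,-18,0.27],[0.165,0,0,6,-355,-18,0.27],[0.165,0,0,6,-355,-18,0.27],[0.165,0,0,6,-355,-18,0.27],[0.165,0,0,6,-355,-18,0.27],[0.165,0,0,6,-355,-18,0.27],[0.165,0,0,6,-355,-18,0.27],[0.165,0,0,6,-355,-18,0.27],[0.165,0,0,6,-355,-18,0.27],[0.165,0,0,6,-355,-18,0.27],[0.165,0,0,6,-355,-18,0.27],[0.165,0,0,6,-355,-18,0.27]]]' 15; python3 go.py 599.8 -136.1 5 90
cat > snap.py <<'E'
import sys
from workcell import grab_frame
import cv2,numpy as np
i,cam,x0,y0,x1,y1,k=sys.argv[1],sys.argv[2],*map(int,sys.argv[3:8])
for n in('scene','top'):
    f=grab_frame(n);np.savez(f'pics/{n}{i}.npz',**f)
    if n==cam: cv2.imwrite(f'pics/{n}{i}.png',cv2.resize(f['image'][y0:y1,x0:x1,::-1],None,fx=k,fy=k))
E
python3 snap.py 5 scene 330 150 530 270 4
```

```text
time_s: 13.35
position: [0.5967, -0.136, 0.0718]
eef_rot: [0.373, 1.571, 0.374]
force: [-1.0, -0.2, -0.2]
finger_gap: 0.0639
t 13.35 p [ 596.7 -136.    71.8] jaw yaw 90.0 down [ 0.  0. -1.] F [-1.  -0.2 -0.2] gap 63.9 q [ 0.09  0.39 -0.32 -0.   -0.85 -1.66]
a 90.0 rotvec [ 0.001  0.    -0.   ] shift [66.8 -0.1  3.1]
```

View pics/scene5.png

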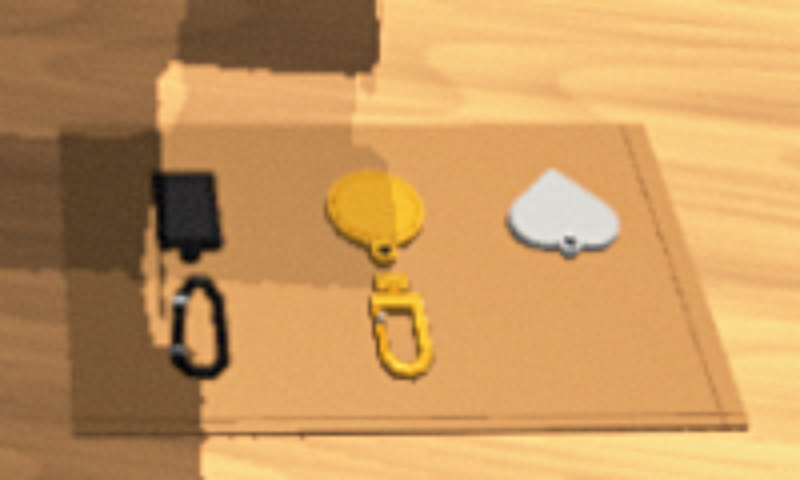

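The hook lies behind the tag at crop (402,325), in line with the carabiner at (200,328). I check it by numbers, then go down on the ring.

```bash
python3 - <<'E'
from h import *
for v,w in(('top',(205,152,250,197)),('scene',(415,217,447,248))):
    f=load(f'pics/{v}5.npz')
    fn=(lambda h,s,v:(h>=21)&(h<33)&(s>80)) if v=='top' else (lambda h,s,v:(h>=18)&(s>165)&(h<33))
    P=plane(f,contour(f,w,fn),.008)[:,:2]; print(v,*rect(P),cen(P))
E
python3 -m inch '[[[0,0,0,20,0,2,0.27],[0,0,0,35,0,2,0.27],[0,0,0,35,0,2,0.27],[0,0,0,35,0,2,0.27]]]' 15;python3 go.py 599.8 -136.1 5 90
```

```text
top [572.9 229.5] 6.1 10.4 75.8 [572.68931382 229.58955575]
scene [555.8 217.3] 64.0 27.4 9.1 [553.73265132 217.37682236]
time_s: 13.85
position: [0.5986, -0.137, 0.0367]
eef_rot: [-2.665, 1.57, -2.665]
force: [0.1, -0.5, 0.8]
finger_gap: 0.0639
t 13.85 p [ 598.6 -137.    36.7] jaw yaw 90.0 down [-0. -0. -1.] F [ 0.1 -0.5  0.8] gap 63.9 q [ 0.09  0.44 -0.35  0.   -0.78 -1.66]
a 90.0 rotvec [-0. -0.  0.] shift [31.7  1.   1.2]
```

```bash
python3 -m inch '[[[0,0,0,18,0.5,1,0.27],[0,0,0,27,0.5,1,0.27],[0,0,0,32,0.5,1,0.27],[0,0,0,32,0.5,1,0.27],[0,0,0,32,0.5,1,0.5],[0,0,0,32,0.5,1,0.55],[0,0,0,32,0.5,1,0.55],[0,0,0,32,0.5,1,0.55],[0,0,0,32,0.5,1,0.55]]]' 12;python3 go.py 599.8 -136.1 5 90
python3 -m inch '[[[0,0,0,-20,0,0,0.55],[0,0,0,-50,0,0,0.55],[0,0,0,-70,0,0,0.55],[0,0,0,-70,0,0,0.55],[0,0,0,-70,0,0,0.55]]]' 12; python3 go.py 540.1 314.1 60 99.4
```

```text
time_s: 14.75
position: [0.5999, -0.1369, 0.0051]
eef_rot: [-0.076, 1.57, -0.077]
force: [-0.6, 0.3, 3.7]
finger_gap: 0.049
t 14.75 p [ 599.9 -136.9    5.1] jaw yaw 89.9 down [ 0.001 -0.    -1.   ] F [-0.6  0.3  3.7] gap 49.0 q [ 0.09  0.48 -0.37  0.   -0.72 -1.66]
a 90.0 rotvec [-0.001  0.001  0.   ] shift [ 0.1  0.8 -0.1]
time_s: 15.25
position: [0.5995, -0.1368, 0.0748]
eef_rot: [0.417, 1.57, 0.416]
force: [-0.5, -0.3, -0.4]
finger_gap: 0.0491
t 15.25 p [ 599.5 -136.8   74.8] jaw yaw 89.9 down [ 0.001  0.    -1.   ] F [-0.5 -0.3 -0.4] gap 49.1 q [ 0.09  0.4  -0.31 -0.   -0.86 -1.66]
a 99.4 rotvec [-0.166  0.001 -0.   ] shift [ 14.9 450.8 -60.1]
```

```bash
python3 -m inch '[[[-0.166,0,0,15,451,-60,0.55],[-0.166,0,0,15,451,-60,0.55],[-0.166,0,0,15,451,-60,0.55],[-0.166,0,0,15,451,-60,0.55],[-0.166,0,0,15,451,-60,0.55],[-0.166,0,0,15,451,-60,0.55],[-0.166,0,0,15,451,-60,0.55],[-0.166,0,0,15,451,-60,0.55],[-0.166,0,0,15,451,-60,0.55],[-0.166,0,0,15,451,-60,0.55],[-0.166,0,0,15,451,-60,0.55],[-0.166,0,0,15,451,-60,0.55]]]' 12;python3 -m inch '[[[0,0,0,0,0,0,0.55],[0,0,0,0,0,0,0.55],[0,0,0,0,0,0,0.55]]]' 12; python3 go.py 540.3 314.2 7.5 99.4; python3 snap.py 6 scene 330 90 530 270 3
```

```text
time_s: 16.45
position: [0.5394, 0.3131, 0.0584]
eef_rot: [-2.557, 1.568, -2.392]
force: [-0.2, -0.2, -0.6]
finger_gap: 0.0494
time_s: 16.75
position: [0.5404, 0.3132, 0.0597]
eef_rot: [1.037, 1.571, 1.2]
force: [-1.0, 0.7, -0.3]
finger_gap: 0.0495
t 16.75 p [540.4 313.2  59.7] jaw yaw 99.4 down [ 0.  0. -1.] F [-1.   0.7 -0.3] gap 49.5 q [ 0.84  0.43 -0.3  -0.   -0.84 -2.24]
a 99.4 rotvec [-0.001  0.    -0.   ] shift [52.2  1.   0.1]
```

View pics/scene6.png

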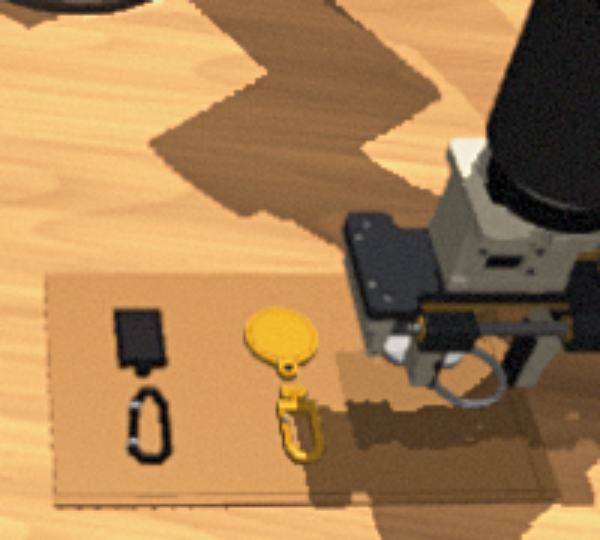

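The ring is held at crop (470,377), level. I set it down.

```bash
python3 -m inch '[[[0,0,0,25,1,0,0.55],[0,0,0,40,1,0,0.55],[0,0,0,48,1,0,0.55],[0,0,0,51,1,0,0.55],[0,0,0,53,1,0,0.55],[0,0,0,53,1,0,0.55],[0,0,0,53,1,0,0.55]]]' 12; python3 go.py 540.3 314.2 7.1 99.4
```

```text
time_s: 17.55
position: [0.5403, 0.3156, 0.0074]
eef_rot: [0.592, 1.569, 0.757]
force: [0.8, -0.1, 0.9]
finger_gap: 0.0494
t 17.55 p [540.3 315.6   7.4] jaw yaw 99.5 down [ 0.001  0.001 -1.   ] F [ 0.8 -0.1  0.9] gap 49.4 q [ 0.84  0.49 -0.34  0.   -0.73 -2.25]
a 99.4 rotvec [ 0.001  0.001 -0.001] shift [ 0.3 -1.4 -0.3]
```

```bash
python3 -m inch '[[[0,0,0,0.3,-0.8,0,0.55],[0,0,0,0.3,-0.8,0,0.55],[0,0,0,0.3,-0.8,0,0.4],[0,0,0,0.3,-0.8,0,0.3],[0,0,0,0.3,-0.8,0,0.3],[0,0,0,-10,-0.8,0,0.3],[0,0,0,-40,-0.8,0,0.3],[0,0,0,-70,-0.8,0,0.3],[0,0,0,-70,-0.8,0,0.3]]]' 12; python3 go.py 450 -125 75 110
python3 - <<'E'
from h import *
t=load('pics/top0.npz')['image'][212:244,336:368,::-1];s=load('pics/scene0.npz')['image'][158:188,260:292,::-1]
cv2.imwrite('pics/charm.png',np.hstack([cv2.resize(t,(380,380),interpolation=0),cv2.resize(s,(400,380),interpolation=0)]))
E
```

```text
time_s: 18.45
position: [0.5423, 0.3162, 0.0817]
eef_rot: [0.514, 1.563, 0.68]
force: [-0.5, 0.6, 0.6]
finger_gap: 0.0611
t 18.45 p [542.3 316.2  81.7] jaw yaw 99.5 down [ 0.006  0.005 -1.   ] F [-0.5  0.6  0.6] gap 61.1 q [ 0.84  0.4  -0.28  0.   -0.88 -2.25]
a 110.0 rotvec [-0.183  0.007 -0.003] shift [   4.1 -419.9 -163.8]
```

View pics/charm.png

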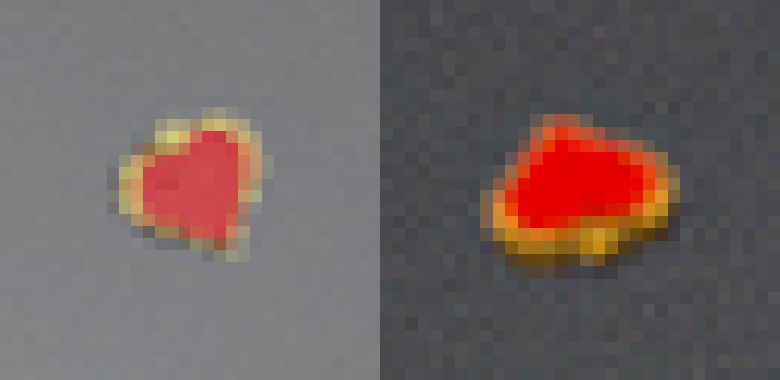

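Run:
```python
from h import *
t=load('pics/top0.npz');s=load('pics/scene0.npz')
A=plane(t,np.array([[237,250],[165,130]])/11.875+[335.5,211.5],.007)*1000
B=plane(s,np.array([[(557-380)/12.5,122/12.67],[(600-380)/12.5,240/12.67]])+[259.5,157.5],.007)*1000
for P in(A,B):
    d=P[1]-P[0];print(P.round(1).tolist(),np.hypot(*d[:2]),np.degrees(np.arctan2(d[1],d[0])))
redonly=lambda h,s,v:(s>130)&(v>80)&((h<10)|(h>165))
for v,w in(('top',(340,216,364,240)),('scene',(262,162,290,184))):
    f=load(f'pics/{v}0.npz');P=plane(f,contour(f,w,redonly),.009)[:,:2];print(v,'red cen',cen(P),rect(P))
    Q=P*1000
    # symmetry axis: orientation minimising left/right asymmetry of the width profile
    best=[]
    c=cen(P)
    for y in range(0,60,4):
        a=np.radians(y);R=np.array([[np.cos(a),-np.sin(a)],[np.sin(a),np.cos(a)]]);q=(Q-c)@R
        best.append((y,round(float(q[:,1].max()+q[:,1].min()),1),round(float(np.ptp(q[:,1])),1),round(float(np.ptp(q[:,0])),1)))
    print(best)
```

```text
[[436.2, -134.5, 7.0], [462.9, -118.3, 7.0]] 31.232421862037537 31.330527577380717
[[433.5, -132.8, 7.0], [460.5, -118.2, 7.0]] 30.745143112702433 28.41390138436424
top red cen [ 450.29564436 -125.09295041] (array([ 451.7, -124.3]), 22.7, 24.2, 76.8)
[(0, 1.4, 23.3, 24.6), (4, 1.1, 23.9, 24.8), (8, 0.9, 24.5, 25.0), (12, 0.6, 24.9, 25.1), (16, 0.4, 25.3, 25.0), (20, 0.4, 25.7, 24.9), (24, 0.3, 25.9, 24.6), (28, 0.2, 26.1, 24.2), (32, -0.1, 26.3, 23.9), (36, -0.4, 26.4, 24.0), (40, -0.7, 26.3, 24.0), (44, -0.9, 26.1, 23.9), (48, -1.1, 26.0, 23.8), (52, -1.2, 25.9, 23.7), (56, -1.4, 25.8, 23.7)]
scene red cen [ 448.06214294 -125.53510017] (array([ 449.7, -125.4]), 25.6, 26.3, 70.5)
[(0, 1.2, 26.9, 27.8), (4, 1.0, 27.2, 27.7), (8, 0.7, 27.4, 27.4), (12, 0.5, 27.4, 27.4), (16, 0.4, 27.5, 27.4), (20, 0.5, 27.5, 27.3), (24, 0.5, 27.4, 27.1), (28, 0.4, 27.5, 27.1), (32, 0.3, 27.5, 27.5), (36, 0.2, 27.5, 27.8), (40, 0.0, 27.4, 28.0), (44, -0.3, 27.3, 28.0), (48, -0.6, 27.2, 27.9), (52, -1.1, 27.2, 27.6), (56, -1.5, 27.2, 27.3)]
```

```bash
python3 -m inch '[[[-0.36,0,0,6,-418,-164,0.43],[-0.36,0,0,6,-418,-164,0.43],[-0.36,0,0,6,-418,-164,0.43],[-0.36,0,0,6,-418,-164,0.43],[-0.36,0,0,6,-418,-164,0.43],[-0.36,0,0,6,-418,-164,0.43],[-0.36,0,0,6,-418,-164,0.43],[-0.36,0,0,6,-418,-164,0.43],[-0.36,0,0,6,-418,-164,0.43],[-0.36,0,0,6,-418,-164,0.43],[-0.36,0,0,6,-418,-164,0.43],[-0.36,0,0,6,-418,-164,0.43]]]' 12; python3 -m inch '[[[0,0,0,0,0,0,0.43],[0,0,0,0,0,0,0.43]]]' 12; python3 go.py 452.3 -123.6 5 120; python3 snap.py 7 top 155 145 310 265 5
```

```text
time_s: 19.65
position: [0.4472, -0.1245, 0.0708]
eef_rot: [-0.417, 1.57, 0.108]
force: [0.2, 0.0, -0.2]
finger_gap: 0.0501
time_s: 19.85
position: [0.4472, -0.1238, 0.0706]
eef_rot: [-0.389, 1.571, 0.138]
force: [-0.5, -0.8, 0.3]
finger_gap: 0.0504
t 19.85 p [ 447.2 -123.8   70.6] jaw yaw 120.2 down [ 0.  0. -1.] F [-0.5 -0.8  0.3] gap 50.4 q [ 0.16  0.18 -0.65  0.   -0.74 -1.2 ]
a 120.0 rotvec [0.003 0.    0.   ] shift [65.6 -2.4  4.5]
```

View pics/top7.png

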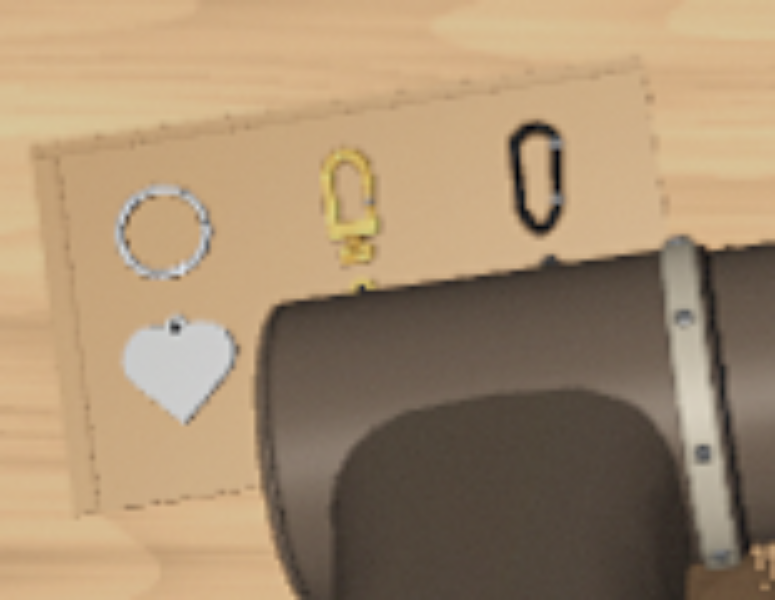

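The ring lies behind the heart at crop (164,232), in line with the hook and carabiner. The heart has not moved. Next is the charm.

```bash
python3 -m inch '[[[0,0,0,20,-2.5,4.5,0.43],[0,0,0,40,-2.5,4.5,0.43],[0,0,0,40,-2.5,4.5,0.43],[0,0,0,40,-2.5,4.5,0.43]]]' 10;python3 go.py 452.3 -123.6 5 120
python3 - <<'E'
from h import *
for v,w in(('top',(174,178,202,204)),('scene',(440,205,500,250))):
    f=load(f'pics/{v}7.npz')
    if v=='top':
        P=plane(f,contour(f,w,lambda h,s,v:(s<66)),.007)[:,:2];print(v,rect(P),circ(P)*1000)
E
```

```text
time_s: 20.35
position: [0.4518, -0.1245, 0.0306]
eef_rot: [2.891, 1.569, -2.867]
force: [0.0, 0.2, -0.2]
finger_gap: 0.05
t 20.35 p [ 451.8 -124.5   30.6] jaw yaw 120.1 down [-0.001 -0.    -1.   ] F [ 0.   0.2 -0.2] gap 50.0 q [ 0.15  0.26 -0.68  0.   -0.64 -1.2 ]
a 120.0 rotvec [ 0.002 -0.001 -0.   ] shift [25.6  0.6  0.9]
top (array([540.9, 314.7]), 51.8, 50.9, 28.6) [541.04593022 314.86102917  25.54511247]
```

Ring centre is (541.0, 314.9) against a target of (540.3, 314.2), which is good. Going down on the charm.

```bash
python3 -m inch '[[[0,0,0,15,0.5,0.5,0.43],[0,0,0,22,0.5,0.5,0.43],[0,0,0,26,0.5,0.5,0.43],[0,0,0,26,0.5,0.5,0.43],[0,0,0,26,0.5,0.5,0.7],[0,0,0,26,0.5,0.5,0.75],[0,0,0,26,0.5,0.5,0.75],[0,0,0,26,0.5,0.5,0.75],[0,0,0,26,0.5,0.5,0.75]]]' 10;python3 go.py 452.3 -123.6 5 120
python3 -m inch '[[[0,0,0,-20,0,0,0.75],[0,0,0,-50,0,0,0.75],[0,0,0,-75,0,0,0.75],[0,0,0,-75,0,0,0.75],[0,0,0,-75,0,0,0.75]]]' 10; python3 go.py 471.2 302.8 60 99.4; python3 snap.py 8 scene 150 20 400 220 3
```

```text
time_s: 21.25
position: [0.4524, -0.1241, 0.0049]
eef_rot: [-0.509, 1.57, 0.016]
force: [-0.8, 0.5, 3.2]
finger_gap: 0.0314
t 21.25 p [ 452.4 -124.1    4.9] jaw yaw 120.1 down [ 0.001  0.    -1.   ] F [-0.8  0.5  3.2] gap 31.4 q [ 0.15  0.3  -0.7   0.   -0.57 -1.2 ]
a 120.0 rotvec [0.001 0.    0.   ] shift [-0.1  0.5  0.1]
time_s: 21.75
position: [0.4523, -0.124, 0.0799]
eef_rot: [-0.214, 1.569, 0.311]
force: [-0.7, 0.6, -0.1]
finger_gap: 0.0312
t 21.75 p [ 452.3 -124.    79.9] jaw yaw 120.1 down [ 0.001  0.    -1.   ] F [-0.7  0.6 -0.1] gap 31.2 q [ 0.15  0.18 -0.63 -0.   -0.77 -1.2 ]
a 99.4 rotvec [0.361 0.002 0.   ] shift [ 20.2 359.9 230. ]
```

View pics/scene8.png

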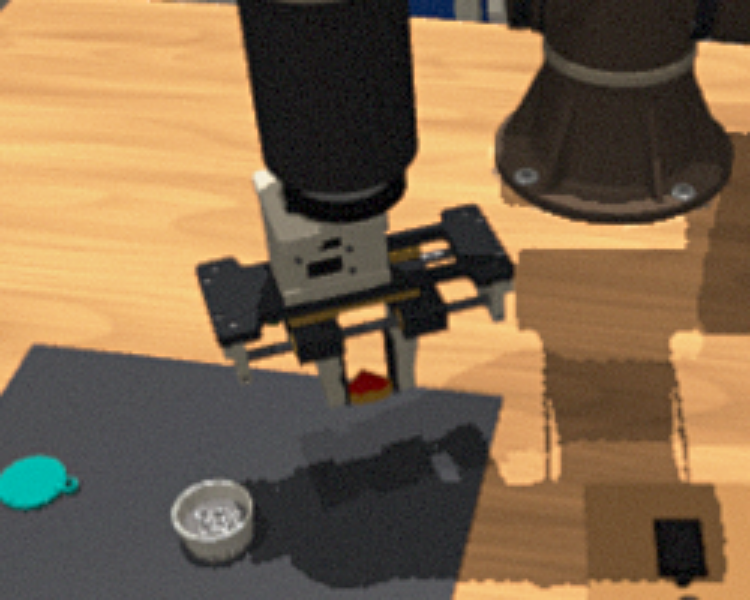

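The charm is held at crop (368,387), level. I carry it to above the heart.

```bash
python3 -m inch '[[[0.361,0,0,20,360,230,0.75],[0.361,0,0,20,360,230,0.75],[0.361,0,0,20,360,230,0.75],[0.361,0,0,20,360,230,0.75],[0.361,0,0,20,360,230,0.75],[0.361,0,0,20,360,230,0.75],[0.361,0,0,20,360,230,0.75],[0.361,0,0,20,360,230,0.75],[0.361,0,0,20,360,230,0.75],[0.361,0,0,20,360,230,0.75],[0.361,0,0,20,360,230,0.75],[0.361,0,0,20,360,230,0.75]]]' 10; python3 -m inch '[[[0.361,0,0,0,0,0,0.75]]]' 10 >/dev/null; python3 go.py 471.2 302.8 13.5 99.4; python3 snap.py 9 scene 330 90 530 270 3
```

```text
time_s: 23.05
position: [0.4701, 0.3016, 0.0585]
eef_rot: [-2.472, 1.568, -2.308]
force: [0.5, 0.7, -0.8]
finger_gap: 0.0314
t 23.15 p [470.5 301.3  59.1] jaw yaw 90.7 down [-0.001 -0.001 -1.   ] F [-0.3 -0.8 -0.4] gap 31.5 q [ 0.92  0.34 -0.45 -0.   -0.78 -2.48]
a 99.4 rotvec [-0.152 -0.001  0.001] shift [45.6  1.6  0.7]
```

I left a turn in the settling row by mistake, so the yaw is 8.7° off. I turn it back, and refine the heart's centre at the same time.

```bash
python3 -m inch '[[[-0.152,0,0,0,1.5,0.5,0.75],[-0.152,0,0,0,1.5,0.5,0.75],[-0.152,0,0,0,1.5,0.5,0.75],[-0.152,0,0,0,1.5,0.5,0.75],[-0.152,0,0,0,1.5,0.5,0.75]]]' 10; python3 go.py 471.2 302.8 13.5 99.4
python3 - <<'E'
from h import *
a=np.radians(9.4);R=np.array([[np.cos(a),-np.sin(a)],[np.sin(a),np.cos(a)]])
for v,w in(('top',(172,200,210,237)),('scene',(450,188,492,216))):
    f=load(f'pics/{v}{7 if v=="top" else 5}.npz');P=plane(f,contour(f,w,steelcard),.007)[:,:2]*1000
    Q=P@R; tip=Q[Q[:,0].argmin()]; ymid=(Q[:,1].max()+Q[:,1].min())/2
    # lobe back extents away from lug
    l=Q[abs(Q[:,1]-ymid)>9][:,0].max()
    print(v,'tip',tip.round(1),'lobe x',l.round(1),'lug x',Q[:,0].max().round(1),'ymid',ymid.round(1),'world of middle',(R@[(tip[0]+l)/2,ymid]).round(1))
E
```

```text
time_s: 23.75
position: [0.4713, 0.304, 0.0596]
eef_rot: [2.387, 1.571, 2.551]
force: [-0.4, -0.6, -0.2]
finger_gap: 0.032
t 23.75 p [471.3 304.   59.6] jaw yaw 99.4 down [-0.  0. -1.] F [-0.4 -0.6 -0.2] gap 32.0 q [ 0.92  0.34 -0.45 -0.   -0.78 -2.33]
a 99.4 rotvec [ 0. -0. -0.] shift [46.1 -1.2 -0.3]
top tip [481.7 222.9] lobe x 536.3 lug x 540.3 ymid 221.5 world of middle [466.  301.6]
scene tip [480.7 225.7] lobe x 535.6 lug x 540.2 ymid 222.1 world of middle [465.1 302.2]
```

```bash
python3 snap.py 10 scene 430 120 530 220 6
```

```text
(no output)
```

View pics/scene10.png

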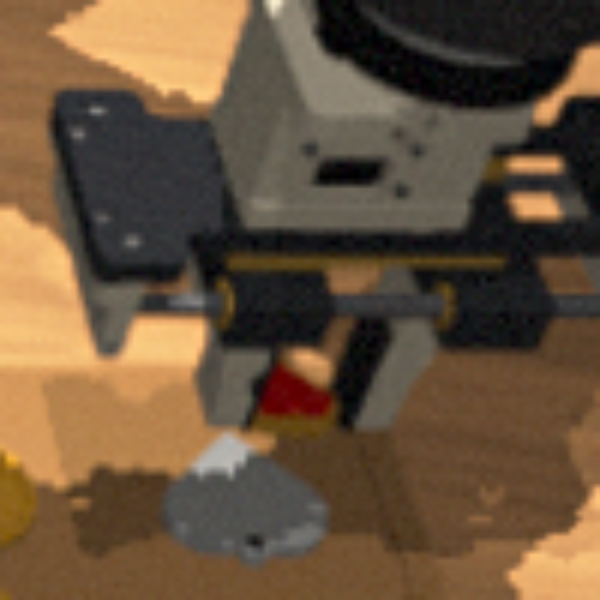

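```bash
python3 -m inch '[[[0,0,0,22,-0.8,0,0.75],[0,0,0,36,-0.8,0,0.75],[0,0,0,43,-0.8,-0.3,0.75],[0,0,0,45,-0.8,-0.3,0.75],[0,0,0,46,-0.8,-0.3,0.75],[0,0,0,46.5,-0.8,-0.3,0.75],[0,0,0,46.5,-0.8,-0.3,0.75]]]' 10; python3 go.py 470.7 302.8 12.9 99.4
```

```text
time_s: 24.55
position: [0.4714, 0.3037, 0.0136]
eef_rot: [0.694, 1.57, 0.86]
force: [-0.8, -0.0, -0.1]
finger_gap: 0.0311
t 24.55 p [471.4 303.7  13.6] jaw yaw 99.5 down [ 0.001  0.001 -1.   ] F [-0.8 -0.  -0.1] gap 31.1 q [ 0.92  0.4  -0.49  0.   -0.68 -2.33]
a 99.4 rotvec [ 0.002  0.001 -0.001] shift [ 0.7 -0.8 -0.8]
```

```bash
python3 -m inch '[[[0,0,0,0.5,-0.6,-0.5,0.75],[0,0,0,0.9,-0.6,-0.5,0.75],[0,0,0,0.9,-0.6,-0.5,0.75],[0,0,0,0.9,-0.6,-0.5,0.75]]]' 10; python3 go.py 470.7 302.8 12.9 99.4
python3 -m inch '[[[0,0,0,0,0,0,0.65],[0,0,0,0,0,0,0.55],[0,0,0,0,0,0,0.5],[0,0,0,0,0,0,0.5],[0,0,0,-8,0,0,0.5],[0,0,0,-30,0,0,0.5],[0,0,0,-70,0,0,0.5],[0,0,0,-70,0,0,0.5]]]' 10; python3 go.py 452 0 110 90
```

```text
time_s: 24.95
position: [0.471, 0.3029, 0.0129]
eef_rot: [0.576, 1.57, 0.742]
force: [-1.0, -0.6, 4.5]
finger_gap: 0.0314
t 24.95 p [471.  302.9  12.9] jaw yaw 99.5 down [ 0.001  0.001 -1.   ] F [-1.  -0.6  4.5] gap 31.4 q [ 0.92  0.4  -0.49  0.   -0.68 -2.33]
a 99.4 rotvec [ 0.002  0.001 -0.   ] shift [-0.  -0.1 -0.3]
time_s: 25.75
position: [0.4732, 0.3051, 0.0875]
eef_rot: [0.584, 1.563, 0.751]
force: [0.4, 0.8, -0.1]
finger_gap: 0.044
t 25.75 p [473.2 305.1  87.5] jaw yaw 99.6 down [ 0.006  0.006 -1.   ] F [ 0.4  0.8 -0.1] gap 44.0 q [ 0.92  0.3  -0.42  0.   -0.84 -2.33]
a 90.0 rotvec [ 0.167  0.006 -0.005] shift [ -24.3 -297.2  -71.5]
```

```bash
python3 -m inch '[[[0.16,0,0,-60,-545,-80,0.5],[0.16,0,0,-60,-545,-80,0.5],[0.16,0,0,-60,-545,-80,0.5],[0.16,0,0,-60,-545,-80,0.5],[0.16,0,0,-60,-545,-80,0.5],[0.16,0,0,-60,-545,-80,0.5],[0.16,0,0,-60,-545,-80,0.5],[0.16,0,0,-60,-545,-80,0.5],[0.16,0,0,-60,-545,-80,0.5],[0.16,0,0,-60,-545,-80,0.5],[0.16,0,0,-60,-545,-80,0.5],[0.16,0,0,-60,-545,-80,0.5]]]'; python3 -m inch '[[[0,0,0,0,0,0,0.5],[0,0,0,0,0,0,0.5]]]'; python3 snap.py 11 top 155 145 310 265 5; python3 -c "
import cv2
from h import *
f=load('pics/scene11.npz')['image'][:,:,::-1];cv2.imwrite('pics/scene11c.png',cv2.resize(f[165:265,335:525],None,fx=4.2,fy=4.2));cv2.imwrite('pics/scene11f.png',f)"
```

```text
time_s: 26.95
position: [0.4817, -0.2527, 0.1429]
eef_rot: [-0.759, 1.569, -0.757]
force: [-0.4, 0.6, -0.8]
finger_gap: 0.0435
time_s: 27.15
position: [0.4815, -0.2475, 0.142]
eef_rot: [2.343, 1.57, 2.349]
force: [1.1, 0.1, -1.4]
finger_gap: 0.0435
```

View pics/top11.png

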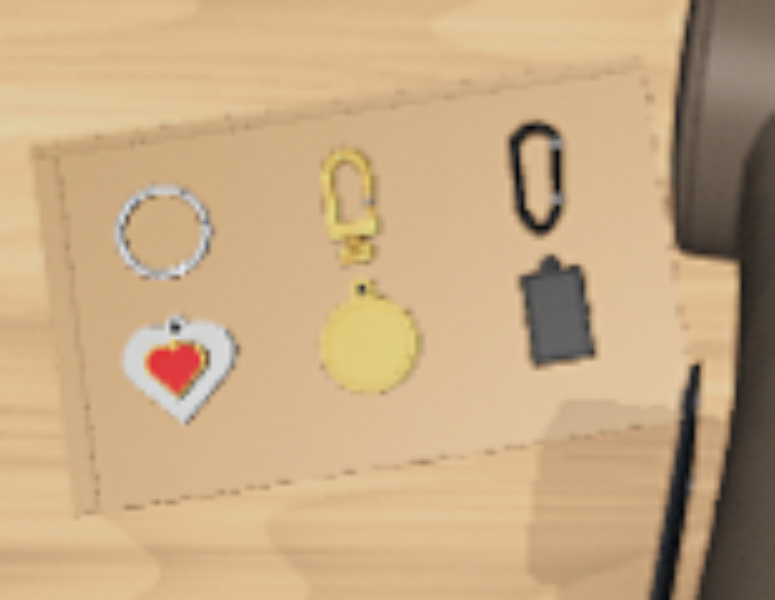

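View pics/scene11c.png

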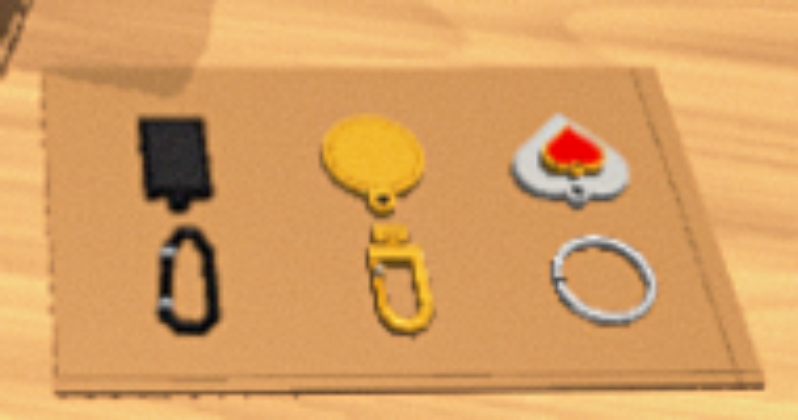

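View pics/scene11f.png

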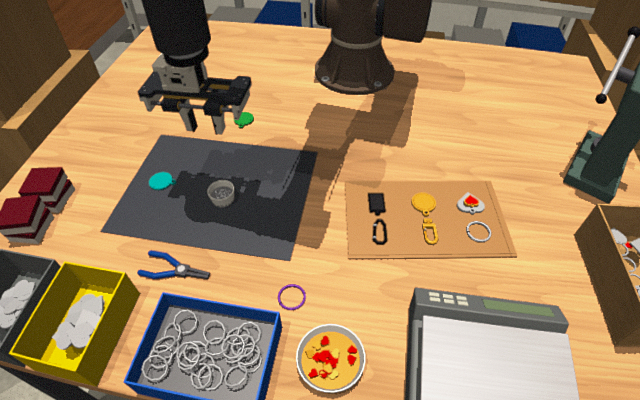

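All parts are laid, and the tub, pliers and look-alikes stand where they were. One last check by numbers:

```bash
python3 m3.py 11
python3 - <<'E'
from h import *
a=np.radians(9.4);R=np.array([[np.cos(a),-np.sin(a)],[np.sin(a),np.cos(a)]])
redonly=lambda h,s,v:(s>110)&(v>80)&((h<10)|(h>165))
L=dict(charm=(('top',(180,208,202,228),redonly),('scene',(460,190,485,210),redonly),.0165),
 heart=(('top',(172,200,210,237),lambda h,s,v:(s<66)|(h<12)|(h>160)),('scene',(450,188,492,216),lambda h,s,v:(s<66)|(h<12)|(h>160)),.007),
 ring=(('top',(174,178,202,204),lambda h,s,v:s<66),('scene',(462,216,496,246),lambda h,s,v:s<80),.007),
 hook=(('top',(212,172,240,199),lambda h,s,v:(h>=20)&(s>88)),('scene',(420,217,447,248),lambda h,s,v:(h>=18)&(s>165)),.008),
 bt=(('top',(254,190,280,222),black),('scene',(362,186,392,215),black),.007),bc=(('top',(252,164,274,193),black),('scene',(368,216,392,248),black),.0075))
for n,(A,B,z) in L.items():
  for v,w,fn in(A,B):
    f=load(f'pics/{v}11.npz');P=plane(f,contour(f,w,fn),z)[:,:2]
    Q=P*1000@R;m=(Q.max(0)+Q.min(0))/2
    print(n,v,'cen',cen(P).round(1),'mid world',(R@m).round(1),'card-frame rel row',(m-np.array([482.2,203.2])@R).round(1),'size',np.ptp(Q,axis=0).round(1),'rect',rect(P)[3])
E
```

```text
top mid [ 23 118 224] corner [ 16  90 208]
top [482.8 203.3  25.2] 34.9 9.9 248
scene mid [ 21 205 242] corner [ 15 145 213]
scene [481.3 204.3  26.9] 37.2 7.9 273
charm top cen [468.7 302.2] mid world [466.9 302. ] card-frame rel row [  1.1 100. ] size [24.8 26.7] rect 50.6
charm scene cen [467.1 303.2] mid world [464.7 302.8] card-frame rel row [ -1.  101.1] size [25.  27.3] rect 48.6
heart top cen [471.2 302.6] mid world [468.2 302.1] card-frame rel row [ 2.3 99.8] size [59.4 61. ] rect 52.0
heart scene cen [470.6 302.9] mid world [467.  302.5] card-frame rel row [  1.2 100.4] size [60.2 59.5] rect 53.5
ring top cen [541.  314.9] mid world [541.1 314.6] card-frame rel row [ 76.3 100.3] size [52.4 51.9] rect 28.6
ring scene cen [540.2 315.4] mid world [539.7 315.6] card-frame rel row [ 75.1 101.5] size [52.2 51. ] rect 65.0
hook top cen [554.7 216.7] mid world [556.5 216. ] card-frame rel row [75.4  0.5] size [62.2 28.9] rect 10.3
hook scene cen [553.7 217.3] mid world [555.6 217.2] card-frame rel row [74.7  1.8] size [63.4 27.8] rect 8.8
bt top cen [500.8 104.7] mid world [503.3 105.1] card-frame rel row [   4.8 -100.2] size [55.7 33.2] rect 10.5
bt scene cen [500.  105.3] mid world [502.  105.6] card-frame rel row [  3.6 -99.5] size [58.7 34.2] rect 9.9
bc top cen [573.7 121.1] mid world [573.2 116.8] card-frame rel row [  75.7 -100.1] size [59.8 27.1] rect 3.5
bc scene cen [575.2 121.3] mid world [573.4 116.7] card-frame rel row [  75.9 -100.2] size [61.7 29.1] rect 3.9
```

All parts are within about 1.5 mm of their places, so I hand in.

```bash
python3 -c "
from workcell import close_job
print(close_job())"
```

```text
the job is handed in; nothing more can be done
None
```

I laid the brass tag, the hook, the split ring and the red charm, in that order, and handed the job in at about 27 s. No verdict came back.

Last checks, from both cameras in the card's frame. Positions run along x ("behind") and y, measured from the middle of the row:

| Part | Measured position (mm) | Asked for (mm) | Notes |
|---|---|---|---|
| Brass tag | within about 1.5 of the middle | (0, 0) | eyelet back, turned 8–10° against the card's 9.4° |
| Hook | (75, 1) | (75, 0) | lengthwise at 9–10°, hook end back |
| Split ring | (75.7, 101) | (75, 100) | straight behind the heart |
| Red charm | (0, 100.5) | (0, 100) | looks flat in the pictures, within about 1–2 mm of the heart's middle |

- **Things left alone:** the heart, black tag and carabiner measure where they were. The tub, pliers and look-alikes look unmoved in the pictures, though I did not measure them.
- **Disagreements:** the two cameras differ by 1–2 mm, which is within their calibration.
- **Mask failures:** one colour mask found nothing in an early check of the tag. An early hook measurement in the top view caught only a fragment. I remeasured both with other colour thresholds.
- **One slip:** a settling move turned the held charm 9° too far above the heart. I turned it back before setting it down.

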